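Set the bag stop and hold the seal dial

ROBOT

A 7-joint arm with a two-finger parallel gripper is mounted at the origin on a cart in front of the work surface, level with it; the furniture and walls round the work are solid. World frame = base frame: x ahead of the robot, y to its left, z up, the work surface at z = 0. Lengths are in m, angles in rad, forces in N, time in s.
With the tool pointing down it reaches from about 0.4 to 0.85 m from the base axis. Payload 10.4 kg.
Tool frame: the origin (TCP) lies midway between the tips of the shut fingers; the grasp point (between the pads) lies 19 mm behind it (bot.grasp_offset is the distance from the TCP to the grasp point, in m); z points along the fingers, y is the line along which they close (so a half turn about z gives the same grasp; the last joint's range is limited). The gripper opens to 85 mm and grips with 20 to 120 N. Pads are 22 mm wide; open, the fingers measure 114 mm over their backs; the gripper's body (76 mm by 85 mm) begins 54 mm behind the grasp point. The pads swing forward as they close: fully open they stand 13 mm farther back than shut.
Start: joints at [1.273, 0.332, -0.065, 1.46, 0.022, 1.35, -0.088], TCP at [0.17, -0.602, 0.231] pointing down, gripper open.
Joint ranges: [-2.6, 2.6], [-0.5, 2.12], [-1.47, 1.34], [0.16, 2.42], [-1.27, 4.41], [0.06, 2.06], [-2.6, 2.6]. Speed limits (rad/s): [2.22, 2.22, 2.79, 2.79, 3.14, 3.14, 3.14].

INTERFACE

Orientations are given as a unit quaternion [w, x, y, z].
In Python, from station import bot gives the robot as it stands.
- The arm moves only by the tool move_arm, never from a script. Its argument "rows" is text: rows parted by semicolons, each of 6 numbers parted by spaces: the shift along the tool's x, y, z in m, then the turn, a rotation vector about the tool's x, y, z in rad. A call has 1 to 10 rows; each row shifts and turns the commanded pose from where the row before left it, along the tool's axes as they then stand; what a row does not reach is not made up. A row lasts 1/10 s, in which the tool goes at most 50 mm and 8.59 degrees, less where a joint would pass 70% of its speed; a pose out of reach is approached as far as the arm can. A call is refused whole if a number of a shift passes 0.05 or a number of a turn 0.15, either way. A call with a gripper value outside its range is refused whole. "gripper" is the finger opening in m, from 0 to 0.0854, set as the call begins (left out, the last holds). The fingers move at their own pace and stop on an object; the grip force is fixed at half the most. Time passes only in rows, so rows that do not move let the fingers close. It gives the time, the measured TCP pose, the force, the opening and the grip force at its end, in the units of the state.
- bot.sense(): the state, without advancing time (a new reading comes with each control period).
- bot.get_image(name): name is "side" or "top"; returns a dict with "image" (480x640x3 uint8, red, green, blue), "fx", "fy", "cx", "cy" (pixels), "D" ([k1, k2, p1, p2, k3] as OpenCV has them; the pictures are not rectified), "R" (3x3) and "t" (3): a world point X has camera coordinates R X + t. Camera axes: x right, y down, z forward; pixel columns grow to the right and rows downward; lengths in m; the calibration is good to about 2 mm. A picture is of the moment at which its call begins. There is no depth.
- bot.finish_job(): hands the job in; it is judged then, once.
The state is a dict: "time_s": time; "joint_positions": joint angles; "qd": joint speeds; "joint_torque": joint torques, N m; "ee_pos": TCP position; "orientation": TCP orientation; "contact_force": force on the tool from outside, world axes, zero at the start; "torque": the same for the moment, N m; "grip_width": opening from 0.0 (shut) to 1.0 (fully open); "finger_force": force on a finger pad.
Only numpy, scipy, OpenCV 4.12 (cv2) and the standard library are available. Lean on these libraries where they do the work, as an engineer would, in place of code of your own. Each camera call takes 0.05 s, during which the arm holds its last target. There are 200 camera calls.

TASK

Get the bag sealer going for a new bag width: swing the clamp lever on the bag stop open, slide the stop along its rail until its pointer lines up with the marker tab clipped to the front edge, and swing the lever fully back to clamp it there. Then turn the spring-return dial clockwise past its first two clicks to the third and keep holding it there: finish while still gripping the dial at the third click, because it springs back when let go. Leave the things standing around the sealer where they are.

Things in the scene. Friction and masses are not known exactly. Their poses are not given: they have to be found in the camera images.
- sealer: white bag sealer fixed on the worktop, 170 (x) x 400 (y) mm, flat top (deck) 45 mm above the worktop. Origin at the centre of its underside; own x to its back, y to its left (along the rail), z up; yaw within 0.25 rad. A grey jaw along the back (own x +58 to +82 mm) rises to 66 mm above the worktop. Dial at its right (-y) end; rail with bag stop on the rest.
- bag_stop (a joint): travel of the bag stop (black carriage, 56 x 80 mm, top 69 mm above the worktop) along the rail, m: 0 at its right end, grows toward the sealer's +y, to 0.14. Sliding friction about 3 N when the clamp is open; with the clamp shut a brake holds it against about 20 N.
- stop_grip (a point): centre of the top edge of the upright grey fin on the bag stop by which it is slid: 12 mm thick along the sealer's y, 30 mm along x, 32 mm tall above the carriage; this point is 101 mm above the worktop. The lever's hub (13 mm radius) is 45 mm further to the sealer's +y.
- stop_pointer (a point): tip of the small pointer that sticks out of the front (-x) side of the bag stop, on its centre line, 54 mm above the worktop, 3 mm wide
- mark_tab: fixed steel marker tab clipped to the front edge of the deck, an upright ridge 5 mm wide along y, 16 mm in x, 12 mm tall above the deck; origin on its centre line at deck height, axes parallel to the sealer's. The pointer is lined up when both have the same y in the sealer's axes. The tab is to the +y side of where the stop starts.
- clamp_lever (a joint): clamp lever angle, rad: 0 = clamped (start; the lever points to the sealer's left and 0.525 rad toward its back), 1.05 = fully open (0.525 rad toward its front); counter-clockwise from above opens. Stays where left. Moving the knob takes about 1 to 4 N, level, mostly along the sealer's x.
- lever_knob (a point): top centre of the upright round knob at the lever's end: 15 mm diameter, about 20 mm tall at full width, top 112 mm above the worktop, its lower end 78 mm; 60 mm from the lever's hinge
- lever_hinge (a point): point on the lever's vertical hinge axis, on the bag stop, at the height of the knob's top
- seal_dial (a joint): dial angle, rad: 0 = rest, grows clockwise seen from above; clicks (detents) at 0.35, 0.70, 1.05 (the third) and 1.40, stop at 1.50. A spring of 0.01 to 0.11 N m, clicks included, returns it to 0 when let go. Raised ridges on the deck round it show rest (the long one, toward the sealer's front) and the four clicks.
- dial_grip: black dial: a disc of 26 mm radius on the deck, 10 mm thick, carrying an upright bar grip 44 mm long, 11 mm thick, 28 mm tall (from 55 to 83 mm above the worktop). Origin on the dial's vertical axis at deck height (45 mm above the worktop); it turns with the dial, own x along the bar (the pointer end, with a white line, is at -x).
- tomato_tin: bystander, not to be moved: squat round food tin, 75 mm across, 58 mm tall, standing to the left of the sealer; origin at the centre of its underside
- snack_packet: bystander, not to be moved: flat red-and-white snack packet, 124 x 56 x 22 mm, lying to the right of the sealer; origin at the centre of its underside
- glass: bystander, not to be moved: clear drinking glass, 80 mm across, 88 mm tall, behind the sealer; origin at the centre of its underside
- shaker: bystander, not to be moved: salt shaker with grey cap, 44 mm across, 90 mm tall, behind the sealer; origin at the centre of its underside

How it is judged:
On the way, in this order (a step that is already met when the one before it is completed fails the run):
1. the clamp lever is swung open (value of joint clamp_lever above 0.8 rad), for 0.1 s.
2. with the lever open, the stop's pointer is lined up with the tab (y of stop_pointer in the frame of mark_tab between -0.006 and 0.006 m and value of joint clamp_lever above 0.6 rad), for 0.2 s.
3. the lever is swung back to clamp the stop at the tab (y of stop_pointer in the frame of mark_tab between -0.006 and 0.006 m and value of joint clamp_lever below 0.15 rad), for 0.2 s.
4. the dial is gripped and held at the third click (value of joint seal_dial between 0.93 and 1.17 rad and contact force between the fingers and dial_grip above 1 N), for 0.2 s.
At the end, for the whole second after the job is handed in: The pointer is within 6 mm of the tab along the rail, the lever is clamped (under 0.15 rad), and the fingers are holding the dial at the third click (0.93 to 1.17 rad) with more than 1 N through the last second (all of step 3 and all of step 4); the arm keeps its last pose, push and grip.
It fails at once if a thing standing around the sealer is moved more than 25 mm (distance of any of tomato_tin, snack_packet, glass, shaker from where it was at the start of the episode above 0.025 m).
It also fails if it takes over 69 s, if anything falls off the work surface, if the arm or the gripper's body presses on something with over 40 N, if the wrist force passes 120 N, or if a joint passes its speed limit or range.

## Working session

There is one attempt and no reset: what is moved stays moved. The work goes in short steps, Python scripts to look and compute and a tool call to move; the robot and the scene stay as the last step left them, time stands still between calls to the robot, and variables do not carry over. Pictures are saved under pics/ and viewed, at most 10 in all, crops included, and the job is handed in when it is done.

Besides the shell and the picture viewer there is one more tool, called in YAML: its name, and indented under it one key for each argument. move_arm: Moves the arm, as the interface text tells. Its arguments: {"type":"object","properties":{"rows":{"type":"string"},"gripper":{"type":"number"}},"required":["rows"]}

```bash
mkdir -p pics; ls; python3 - <<'E'
from station import bot
import cv2,pickle
for n in("top","side"):
    d=bot.get_image(n); pickle.dump(d,open(f"pics/{n}.pkl","wb"))
    cv2.imwrite(f"pics/{n}0.png",d["image"][:,:,::-1])
    print(n,d["fx"],d["fy"],d["cx"],d["cy"],d["D"],d["R"],d["t"])
print(bot.sense())
E
```

```text
pics
top 497.9356981509874 497.9356981509874 314.2265374568199 232.50417477101973 [-0.073513  0.        0.        0.        0.      ] [[-0.02140564 -0.99972565 -0.00950933]
 [-0.99720558  0.02203069 -0.07138405]
 [ 0.07157396  0.00795474 -0.99740357]] [0.00888757 0.59701352 1.34868965]
side 573.3382291282994 573.3382291282994 319.3693026608584 241.07206862307356 [-0.1559397  0.         0.         0.         0.       ] [[ 0.99097623 -0.13324945  0.0145153 ]
 [-0.06962719 -0.60428041 -0.79372365]
 [ 0.11453455  0.78555062 -0.60810531]] [-0.61357841  0.10895345  1.38031281]
{'time_s': 0.1, 'joint_positions': array([ 1.27337956,  0.33278546, -0.0646962 ,  1.46084995,  0.02159374,
        1.34993513, -0.08848252]), 'qd': array([-0.00163053, -0.00063016,  0.00137733, -0.00266458,  0.00088114,
        0.00031266, -0.00050337]), 'joint_torque': array([ 2.01530900e-03, -6.26750207e+01,  4.96443012e-02, -3.92425919e+01,
        1.64340797e-02,  7.10924607e-03, -8.78154492e-05]), 'ee_pos': array([ 0.1695091 , -0.60121633,  0.23061352]), 'orientation': array([-6.30984380e-04,  9.90571947e-01,  1.36991992e-01, -1.14986554e-04]), 'contact_force': array([ 0.0155851 , -0.55161565,  0.65187254]), 'torque': array([-0.01001691, -0.04085069, -0.03620617]), 'finger_force': 0.0, 'grip_width': 0.9979064777120411}
```

View pics/top0.png

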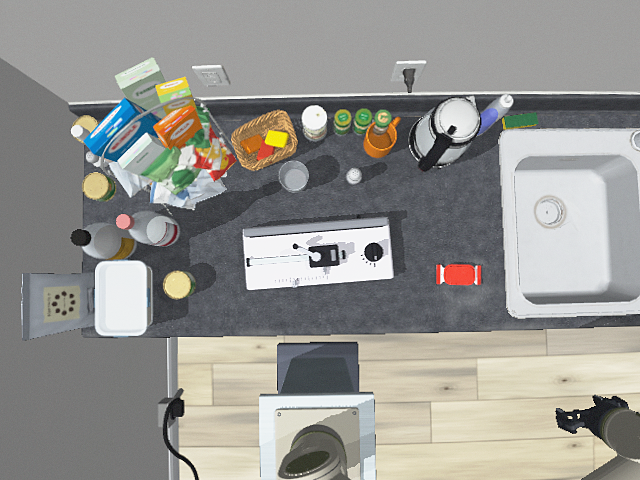

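View pics/side0.png

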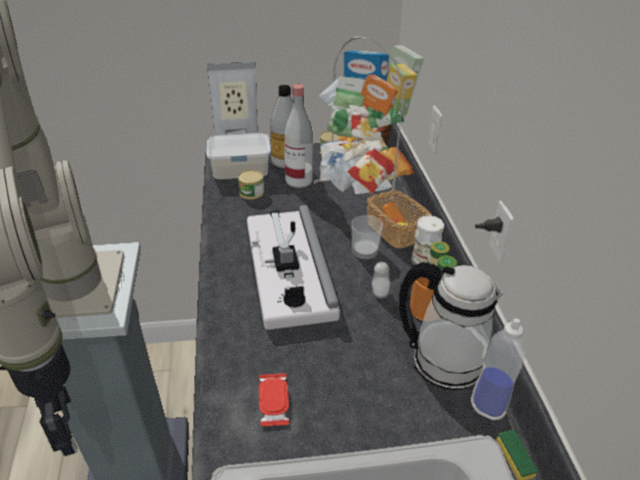

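The top picture shows the sealer at cols 243–394 and rows 217–290, with the dial near (373,252), the carriage near (325,256) and the tab near (296,282). The packet is to the right, the tin to the left, and the glass and shaker behind. I'll enlarge both views.

```bash
python3 - <<'E'
import cv2,pickle
for n,(x,y,w,h,s) in {"top":(238,210,160,84,5),"side":(240,200,105,130,4.6)}.items():
    im=pickle.load(open(f"pics/{n}.pkl","rb"))["image"][y:y+h,x:x+w,::-1]
    im=cv2.resize(im,None,fx=s,fy=s,interpolation=cv2.INTER_CUBIC)
    for k in range(0,w,10):
        cv2.putText(im,str(x+k),(int(k*s),8),0,.3,(0,0,255),1); im[:10 if k%10 else 14,int(k*s)]=(0,0,255)
    for k in range(0,h,10):
        cv2.putText(im,str(y+k),(0,int(k*s)+4),0,.3,(0,0,255),1)
    cv2.imwrite(f"pics/{n}c.png",im)
E
```

```text
(no output)
```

View pics/topc.png

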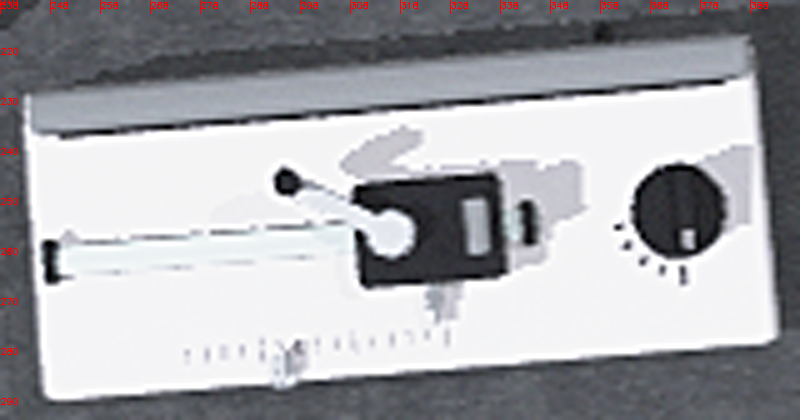

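View pics/sidec.png

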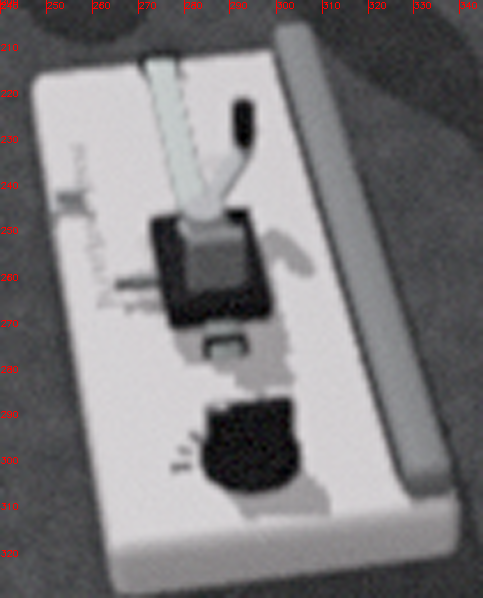

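The crops show the knob top at top px (295,246), hub (316,256), fin top (333,255), pointer about (326,269), tab (296,282) and dial (374,252). In the side view the tab is near (255,244) and the pointer near (267,262).

```bash
cat >h.py <<'E'
import numpy as np,cv2,pickle
def ray(d,uv):
    K=np.array([[d["fx"],0,d["cx"]],[0,d["fy"],d["cy"]],[0,0,1]])
    n=cv2.undistortPoints(np.array([[uv]],float),K,np.array(d["D"]))[0,0]
    R=np.array(d["R"]);return -R.T@np.array(d["t"]),R.T@np.array([n[0],n[1],1])
def atz(d,uv,z):
    c,v=ray(d,uv);return c+v*(z-c[2])/v[2]
T=lambda u,v,s=5,x=238,y=210:(x+(u+.5)/s-.5,y+(v+.5)/s-.5)
S=lambda u,v:T(u,v,4.6,240,200)
E
python3 - <<'E'
from h import *
t=pickle.load(open("pics/top.pkl","rb"));s=pickle.load(open("pics/side.pkl","rb"))
tp={"FL":(45,400,.045),"FR":(778,340,.045),"BL":(22,95,.066),"BR":(750,38,.066)}
P={k:atz(t,T(*v[:2]),v[2]) for k,v in tp.items()}
for k in P: print(k,P[k].round(4))
f=P["FL"]-P["FR"];print("len",np.linalg.norm(f),np.linalg.norm(P["BL"]-P["BR"]))
b=P["BL"]-P["BR"]
yaw=np.mean([np.arctan2(-q[0],q[1]) for q in(f,b)]);print("yaw",[np.arctan2(-q[0],q[1]) for q in(f,b)])
R=np.array([[np.cos(yaw),-np.sin(yaw)],[np.sin(yaw),np.cos(yaw)]])
c=np.mean([P[k][:2]-R@np.array(o) for k,o in{"FL":(-.085,.2),"FR":(-.085,-.2),"BL":(.082,.2),"BR":(.082,-.2)}.items()],0)
print("centre",c,"sealer own corners",{k:(R.T@(P[k][:2]-c)).round(4) for k in P})
for n,d,px,z in[("knob",t,T(287,180),.112),("knobS",s,S(242,103),.112),("hub",t,T(390,232),.085),("fin",t,T(477,226),.101),("finS",s,S(215,243),.101),("carL",t,T(358,235),.069),("carR",t,T(502,225),.069),
 ("ptr",t,T(440,297),.054),("ptrS",s,S(120,285),.054),("tab",t,T(290,362),.057),("tabS",s,S(72,200),.055),
 ("disc",t,T(679,211),.055),("barptr",t,T(687,238),.083),("barback",t,T(676,172),.083),("discS",s,S(250,445),.055)]:
    p=atz(d,px,z);print(n,p.round(4),"own",(R.T@(p[:2]-c)).round(4))
E
```

```text
FL [0.4454 0.181  0.045 ]
FR [ 0.4691 -0.214   0.045 ]
BL [0.6086 0.1882 0.066 ]
BR [ 0.6305 -0.2011  0.066 ]
len 0.395721526978707 0.38988488045655106
yaw [np.float64(0.06012482517690425), np.float64(0.05618026027657897)]
centre [ 0.53988042 -0.01138077] sealer own corners {'FL': array([-0.0832,  0.1976]), 'FR': array([-0.0824, -0.1982]), 'BL': array([0.0802, 0.1953]), 'BR': array([ 0.0794, -0.1946])}
knob [0.558  0.0452 0.112 ] own [0.0214 0.0555]
knobS [0.5563 0.0469 0.112 ] own [0.0198 0.0572]
hub [ 0.5308 -0.0069  0.085 ] own [-0.0088  0.005 ]
fin [ 0.5326 -0.052   0.101 ] own [-0.0097 -0.0401]
finS [ 0.5323 -0.0575  0.101 ] own [-0.0102 -0.0456]
carL [0.53   0.0102 0.069 ] own [-0.0086  0.0221]
carR [ 0.5336 -0.0661  0.069 ] own [-0.0094 -0.0543]
ptr [ 0.4963 -0.0327  0.054 ] own [-0.0447 -0.0187]
ptrS [ 0.4839 -0.0282  0.054 ] own [-0.0568 -0.0135]
tab [0.4634 0.0481 0.057 ] own [-0.0729  0.0638]
tabS [0.4622 0.0464 0.055 ] own [-0.0742  0.0622]
disc [ 0.5394 -0.1616  0.055 ] own [-0.0092 -0.1499]
barptr [ 0.5243 -0.1623  0.083 ] own [-0.0243 -0.1498]
barback [ 0.559  -0.1575  0.083 ] own [ 0.0106 -0.147 ]
discS [ 0.5394 -0.1592  0.055 ] own [-0.009  -0.1476]
```

move_arm:
  rows: "0 0 0 0 0 -0.135;0 0 0 0 0 -0.135;0 0 0 0 0 -0.135;0 0 0 0 0 -0.135;0 0 0 0 0 -0.135;0 0 0 0 0 -0.135;0 0 0 0 0 -0.135;0 0 0 0 0 -0.135;0 0 0 0 0 -0.135;0 0 0 0 0 -0.135"
  gripper: 0.036

```text
time_s: 1.1
ee_pos: [0.1695, -0.6014, 0.2309]
orientation: [-0.0, 0.686, 0.728, 0.0]
contact_force: [-0.3, -0.4, -0.5]
grip_width: 0.418
finger_force: 0.0
```

move_arm:
  rows: "0.03 0.02 0 0 0 0;0.03 0.02 0 0 0 0;0.03 0.02 0 0 0 0;0.03 0.02 0 0 0 0;0.03 0.02 0 0 0 0;0.03 0.02 0 0 0 0;0.03 0.02 0 0 0 0;0.03 0.02 0 0 0 0;0.03 0.02 0 0 0 0;0.03 0.02 0 0 0 0"

```text
time_s: 2.1
ee_pos: [0.3535, -0.2898, 0.2311]
orientation: [-0.0, 0.688, 0.726, -0.0]
contact_force: [0.3, -0.8, -0.3]
grip_width: 0.423
finger_force: 0.0
```

move_arm:
  rows: "0.03 0.02 0 0 0 0;0.03 0.02 0 0 0 0;0.03 0.02 0 0 0 0;0.03 0.02 0 0 0 0;0.03 0.02 0 0 0 0;0.03 0.02 0 0 0 0;0.03 0.02 0 0 0 0;0.03 0.02 0 0 0 0;0.03 0.02 0 0 0 0;0 0 0 0 0 0"

```text
time_s: 3.1
ee_pos: [0.5193, -0.0067, 0.2312]
orientation: [-0.001, 0.685, 0.728, 0.001]
contact_force: [-0.0, -0.1, -1.1]
grip_width: 0.418
finger_force: 0.0
```

```bash
cat >>h.py <<'E'
YAW=.058; C=np.array([.5399,-.0114])
Rs=np.array([[np.cos(YAW),-np.sin(YAW)],[np.sin(YAW),np.cos(YAW)]])
def own(p): return Rs.T@(np.array(p)[:2]-C)
def delta(tgt,z,yawt):
    "tool-frame shift & turn to own-frame xy target, height z, tool-x yaw in the sealer frame"
    from station import bot
    from scipy.spatial.transform import Rotation as Ro
    s=bot.sense();q=s["orientation"];R=Ro.from_quat(q[[1,2,3,0]])
    w=np.r_[C+Rs@np.array(tgt),z];d=R.inv().apply(w-s["ee_pos"])
    a=yawt+YAW;M=Ro.from_matrix(np.array([[np.cos(a),np.sin(a),0],[np.sin(a),-np.cos(a),0],[0,0,-1]]))
    print("t",s["time_s"],"ownTCP",own(s["ee_pos"]).round(4),"z",s["ee_pos"][2].round(4),"q",s["joint_positions"].round(2))
    print("shift",d.round(4),"turn",(R.inv()*M).as_rotvec().round(4),"F",s["contact_force"].round(1),"grip",s["grip_width"].round(3),s["finger_force"])
E
python3 -c "
from h import *
delta((.0206,.0565),.16,np.pi/2)"
```

```text
t 3.1 ownTCP [-0.0203  0.0058] z 0.2312 q [ 0.7   0.18 -0.86  1.7   0.14  1.32 -0.12]Traceback (most recent call last):
  File "<string>", line 3, in <module>
    delta((.0206,.0565),.16,np.pi/2)
    ~~~~~^^^^^^^^^^^^^^^^^^^^^^^^^^^
  File "h.py", line 21, in delta
    print("shift",d.round(4),"turn",(R.inv()*M).as_rotvec().round(4),"F",s["contact_force"].round(1),"grip",s["grip_width"].round(3),s["finger_force"])
                                                                                                            ^^^^^^^^^^^^^^^^^^^^^
AttributeError: 'float' object has no attribute 'round'
```

move_arm:
  rows: "0.025 0.02 0 0 0 0;0.026 0.021 0 0 0 0;0 0 0.03 0 0 0;0 0 0.03 0 0 0;0 0 0.03 0 0 0;0 0 0 0 0 0;0 0 0 0 0 0"

```text
time_s: 3.8
ee_pos: [0.5564, 0.0411, 0.1418]
orientation: [-0.0, 0.688, 0.726, -0.0]
contact_force: [-0.1, 0.1, 0.5]
grip_width: 0.421
finger_force: 0.0
```

```bash
sed -i 's/s\["grip_width"\].round(3)/s["grip_width"]/' h.py; python3 -c "
from h import *
delta((.0206,.0565),.094,np.pi/2)
from station import bot
for n,(x,y,w,h) in {'top':(238,200,160,100),'side':(220,150,130,150)}.items():
    d=bot.get_image(n);cv2.imwrite(f'pics/{n}1.png',d['image'])
    globals()[n]=cv2.resize(d['image'][y:y+h,x:x+w,::-1],(400,int(400*h/w)))
H=max(top.shape[0],side.shape[0])
cv2.imwrite('pics/c1.png',np.hstack([np.vstack([i,np.zeros((H-i.shape[0],400,3),np.uint8)]) for i in(top,side)]))"
```

```text
t 3.8 ownTCP [0.0195 0.0514] z 0.1418 q [ 0.55  0.37 -0.84  1.72  0.3   1.19 -0.32]
shift [0.0051 0.0011 0.0478] turn [-0.0006 -0.0002 -0.0041] F [-0.1  0.1  0.5] grip 0.42118122785705214 0.0
```

View pics/c1.png

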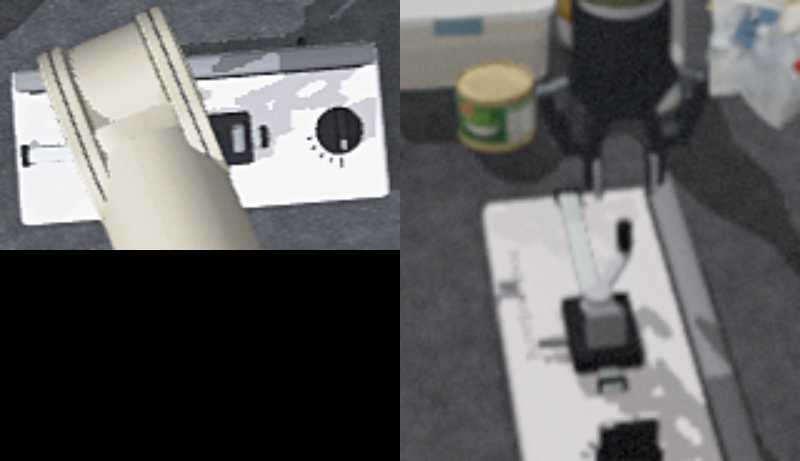

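The side view shows the fingers at crop (595,180) and (655,180), straddling the knob at (624,228) in x. I'll go down and then swing it open along the arc.

move_arm:
  rows: "0.005 0.001 0.015 0 0 0;0 0 0.016 0 0 0;0 0 0.016 0 0 0;0 0 0 0 0 0;0 0 0 0 0 0"

```text
time_s: 4.4
ee_pos: [0.5569, 0.0464, 0.0937]
orientation: [-0.001, 0.688, 0.726, -0.0]
contact_force: [0.0, 0.7, 0.2]
grip_width: 0.426
finger_force: 0.0
```

```bash
python3 -c "
from h import *
delta((.0206,.0565),.094,np.pi/2)"
```

```text
t 4.4 ownTCP [0.0203 0.0567] z 0.0937 q [ 0.51  0.43 -0.82  1.76  0.35  1.1  -0.37]
shift [-0.0002  0.0003 -0.0003] turn [-0.0012 -0.0003 -0.0038] F [0.  0.7 0.2] grip 0.4257775259256739 0.0
```

move_arm:
  rows: "0 -0.01 0 0 0 0;0.003 -0.009 0 0 0 0;0.003 -0.009 0 0 0 0;0.001 -0.009 0 0 0 0;0 -0.009 0 0 0 0;-0.002 -0.009 0 0 0 0;-0.003 -0.008 0 0 0 0;-0.002 -0.008 0 0 0 0;0 0 0 0 0 0;0 0 0 0 0 0"

```text
time_s: 5.4
ee_pos: [0.4862, 0.0415, 0.0944]
orientation: [0.0, 0.688, 0.726, -0.0]
contact_force: [3.2, -1.2, 0.6]
grip_width: 0.421
finger_force: 1.4
```

```bash
python3 -c "
from h import *
delta((-.05,.0565),.094,np.pi/2)"
```

```text
t 5.4 ownTCP [-0.0505  0.0559] z 0.0944 q [ 0.62  0.27 -0.88  1.94  0.24  1.04 -0.32]
shift [0.0006 0.0005 0.0004] turn [ 0.0003  0.0009 -0.0051] F [ 3.2 -1.2  0.6] grip 0.4212425926396018 1.3567530489672208
```

move_arm:
  rows: "0 0.006 0 0 0 0;0 0 -0.03 0 0 0;0 0 -0.03 0 0 0;0 0 -0.03 0 0 0;0 0 0 0 0 0"
  gripper: 0.028

```text
time_s: 5.9
ee_pos: [0.4939, 0.0433, 0.1875]
orientation: [0.001, 0.688, 0.726, 0.001]
contact_force: [0.8, 0.8, 0.1]
grip_width: 0.326
finger_force: 0.0
```

move_arm:
  rows: "0 0 0 0 0 -0.143;0 0 0 0 0 -0.143;0 0 0 0 0 -0.143;0 0 0 0 0 -0.143;0 0 0 0 0 -0.143;0 0 0 0 0 -0.143;0 0 0 0 0 -0.143;0 0 0 0 0 -0.143;0 0 0 0 0 -0.143;0 0 0 0 0 -0.143"

```text
time_s: 6.9
ee_pos: [0.4917, 0.0428, 0.1834]
orientation: [-0.001, 0.04, 0.999, 0.0]
contact_force: [0.2, 0.5, 0.5]
grip_width: 0.327
finger_force: 0.0
```

move_arm:
  rows: "0 0 0 0 0 -0.14;-0.012 -0.032 0 0 0 0;-0.012 -0.032 0 0 0 0;-0.011 -0.032 0 0 0 0;0 0 0 0 0 0;0 0 0 0 0 0"

```text
time_s: 7.5
ee_pos: [0.5319, -0.0514, 0.1832]
orientation: [-0.001, -0.026, 1.0, 0.001]
contact_force: [0.1, 0.5, 0.3]
grip_width: 0.327
finger_force: 0.0
```

```bash
python3 -c "
from h import *
delta((-.0097,-.0404),.083,np.pi)
from station import bot
for n,(x,y,w,h) in {'top':(238,200,160,100),'side':(220,150,130,150)}.items():
    d=bot.get_image(n);cv2.imwrite(f'pics/{n}2.png',d['image'])
    globals()[n]=cv2.resize(d['image'][y:y+h,x:x+w,::-1],(400,int(400*h/w)))
H=max(top.shape[0],side.shape[0])
cv2.imwrite('pics/c2.png',np.hstack([np.vstack([i,np.zeros((H-i.shape[0],400,3),np.uint8)]) for i in(top,side)]))"
```

```text
t 7.5 ownTCP [-0.0103 -0.0395] z 0.1832 q [ 0.89  0.33 -1.03  1.72  0.29  1.26  1.41]
shift [-0.0008 -0.0011  0.1002] turn [ 0.0015 -0.0021 -0.006 ] F [0.1 0.5 0.3] grip 0.3269236756110099 0.0
```

View pics/c2.png

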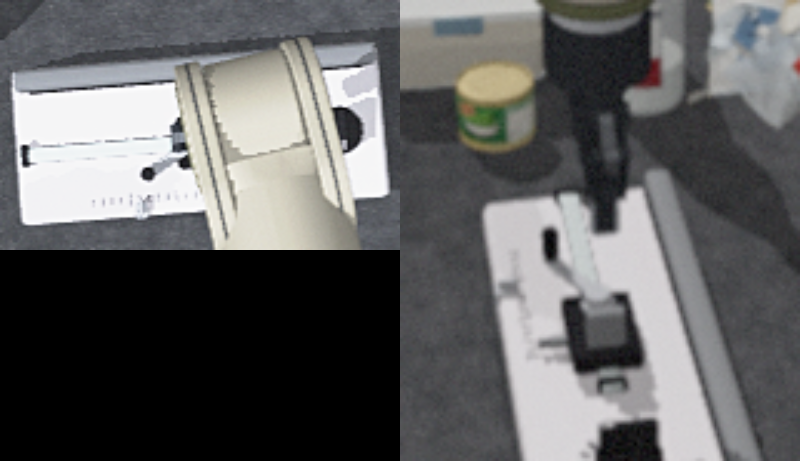

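The lever is open: the knob is at crop (148,173) in the top half and (550,240) in the side half, toward the front. I'll go down onto the fin, close, and check.

move_arm:
  rows: "-0.001 -0.001 0.03 0 0 0;0 0 0.03 0 0 0;0 0 0.02 0 0 0;0 0 0.01 0 0 0;0 0 0.01 0 0 0;0 0 0 0 0 0;0 0 0 0 0 0"

```text
time_s: 8.3
ee_pos: [0.5338, -0.0519, 0.085]
orientation: [0.0, -0.027, 1.0, -0.0]
contact_force: [0.3, 0.9, 0.1]
grip_width: 0.331
finger_force: 0.0
```

move_arm:
  rows: "0 0 0 0 0 0;0 0 0 0 0 0;0 0 0 0 0 0;0 0 0 0 0 0;0 0 0 0 0 0"
  gripper: 0.0

```text
time_s: 8.8
ee_pos: [0.534, -0.0521, 0.0854]
orientation: [0.001, -0.027, 1.0, -0.0]
contact_force: [-1.9, 0.2, 5.6]
grip_width: 0.122
finger_force: 59.8
```

```bash
python3 -c "
from h import *
delta((-.0097,-.0404+.079),.083,np.pi)"
```

```text
t 8.8 ownTCP [-0.0083 -0.0403] z 0.0854 q [ 0.82  0.44 -0.97  1.82  0.41  1.09  1.33]
shift [0.0018 0.0789 0.0023] turn [-0.0007  0.0013 -0.0046] F [-1.9  0.2  5.6] grip 0.121862879979245 59.80840623378754
```

move_arm:
  rows: "0 0.009 0 0 0 0;0 0.009 0 0 0 0;0 0.009 0 0 0 0;0 0.009 0 0 0 0;0 0.009 0 0 0 0;0 0.009 0 0 0 0;0 0.009 0 0 0 0;0 0.008 0 0 0 0;0 0.006 0 0 0 0;0 0 0 0 0 0"

```text
time_s: 9.8
ee_pos: [0.5293, 0.0255, 0.0854]
orientation: [0.0, -0.027, 1.0, -0.0]
contact_force: [-5.5, 1.2, 10.0]
grip_width: 0.121
finger_force: 60.3
```

```bash
python3 -c "
from h import *
delta((-.0097,-.0404+.079),.083,np.pi)
from station import bot
for n,(x,y,w,h) in {'top':(270,240,70,56),'side':(235,215,70,56)}.items():
    d=bot.get_image(n);cv2.imwrite(f'pics/{n}3.png',d['image']);pickle.dump(d,open(f'pics/{n}3.pkl','wb'))
    globals()[n]=cv2.resize(d['image'][y:y+h,x:x+w,::-1],None,fx=5.7,fy=5.7,interpolation=cv2.INTER_CUBIC)
cv2.imwrite('pics/c3.png',np.hstack([top,side]))"
```

```text
t 9.8 ownTCP [-0.0084  0.0375] z 0.0854 q [ 0.7   0.44 -0.99  1.84  0.41  1.09  1.18]
shift [0.0013 0.0011 0.0024] turn [-0.0008  0.0003 -0.0036] F [-5.5  1.2 10. ] grip 0.1212307380062541 60.25124967098236
```

View pics/c3.png

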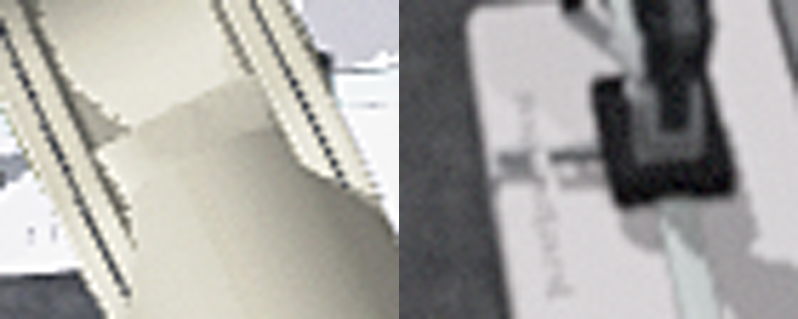

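The side half shows the tab blob at crop x 500–530, y 150–172, and the pointer bar at y≈153 (x 553–600) with its shadow below. They are nearly lined up, so I'll compute the offset.

```bash
python3 - <<'E'
from h import *
s=pickle.load(open("pics/side3.pkl","rb"))
f=lambda u,v:T(u-399,v,5.7,235,215)
for n,u,v,z in[("ptr",560,152,.054),("ptr",585,152,.054),("tabtop",515,150,.057),("tabtop front",515,153,.057),("tabbot",515,172,.045),("tabmid",515,161,.051)]:
    p=atz(s,f(u,v),z);print(n,own(p).round(4))
g=s["image"].mean(2)
print(np.round(g[236:254,252:274]).astype(int))
E
```

```text
ptr [-0.0545  0.0678]
ptr [-0.0436  0.0659]
tabtop [-0.0742  0.0687]
tabtop front [-0.0745  0.0666]
tabbot [-0.0749  0.0685]
tabmid [-0.0746  0.0686]
[[216 215 217 212 203 195 195 212 217 212 208 202 201 201 204 206 197 126
   38  28  33  40]
 [214 215 215 213 201 188 197 213 215 214 213 207 204 205 204 206 198 137
   43  33  32  38]
 [216 216 217 214 203 190 197 208 214 216 216 212 210 207 202 206 198 149
   68  25  31  39]
 [215 217 213 210 193 186 198 203 211 215 213 212 207 202 195 193 184 140
   68  35  30  38]
 [208 206 203 199 189 182 184 195 205 200 200 194 181 175 170 163 156 133
   72  34  35  32]
 [183 173 173 171 163 154 167 192 196 169 151 145 133 126 133 126 118 110
   66  28  34  34]
 [155 126 131 132 126 133 172 205 205 143 100  97  99 103  93  94  94  91
   63  32  35  30]
 [150 124 116 116 119 126 167 197 206 163 131 139 147 137 123 117 136 129
  102  55  27  42]
 [168 144 132 126 126 128 156 190 203 192 179 180 193 182 154 144 158 158
  130  66  37  36]
 [166 153 139 135 138 133 146 179 196 204 192 184 194 189 160 144 149 147
  134  72  32  28]
 [141 154 156 158 157 158 152 154 175 206 198 169 165 165 155 150 145 144
  132  90  39  26]
 [150 186 191 191 192 189 184 171 177 210 207 175 160 160 164 164 165 158
  146 116  53  23]
 [166 207 214 215 214 213 201 186 189 214 214 195 190 192 190 192 192 193
  182 151  81  21]
 [178 214 218 217 216 215 205 196 199 212 214 213 211 213 212 214 214 213
  204 182 107  25]
 [182 213 216 216 215 217 208 197 199 202 214 215 217 217 215 214 216 214
  209 196 137  59]
 [177 212 214 214 214 215 211 195 196 194 207 216 213 214 214 215 214 213
  210 207 176 120]
 [164 205 214 214 215 217 209 200 195 188 198 212 215 215 213 216 215 214
  215 214 203 177]
 [158 202 215 213 217 214 205 190 188 190 197 212 216 214 216 213 213 215
  214 215 215 193]]
```

```bash
python3 - <<'E'
from h import *
s=pickle.load(open("pics/side3.pkl","rb"));s0=pickle.load(open("pics/side.pkl","rb"))
for n,u,v,z in[("ptr",263,242.0,.054),("ptr",266,241.9,.054),("tab mid",255,243.3,.051),("tab topback -2.5",255,241,.057),("tab bot +2.5",255,245.6,.045)]:
    print(n,own(atz(s,(u,v),z)).round(4))
g=s0["image"].mean(2)
print(np.round(g[257:270,262:276]).astype(int));print(np.round(g[238:250,250:262]).astype(int))
E
```

```text
ptr [-0.0544  0.0647]
ptr [-0.0469  0.0638]
tab mid [-0.0746  0.0667]
tab topback -2.5 [-0.0741  0.0683]
tab bot +2.5 [-0.0751  0.065 ]
[[195 208 211 209 210 212 211 212 211 206 196 145  59  26]
 [192 207 213 210 211 212 209 205 196 198 186 145  76  30]
 [203 211 206 199 199 197 188 181 170 170 163 142  85  38]
 [194 199 197 170 159 155 140 139 133 130 126 116  77  39]
 [192 194 181 127 101  97  97 106 104  94  97  94  63  37]
 [203 194 173 125 102 112 114 110 109 115 124 122  88  45]
 [192 187 189 172 169 180 177 169 165 167 168 169 127  56]
 [185 190 199 201 201 207 203 198 181 181 182 172 141  72]
 [184 186 190 199 195 191 192 183 168 158 157 154 135  82]
 [185 189 191 194 190 167 159 165 157 152 149 138 131  91]
 [205 208 209 210 203 170 164 181 184 168 160 154 148 113]
 [211 212 212 213 208 191 193 209 205 195 187 190 181 161]
 [212 210 210 210 210 210 207 212 212 210 210 208 201 191]]
[[181 208 212 211 212 210 196 187 195 204 209 210]
 [176 206 214 210 209 206 191 181 192 197 207 212]
 [171 204 203 202 198 197 185 178 182 189 202 210]
 [161 189 178 171 165 164 159 151 160 185 199 209]
 [147 182 150 126 124 127 124 131 168 201 208 210]
 [136 178 147 116 114 112 111 123 162 195 210 212]
 [125 178 162 143 127 121 123 122 150 185 206 210]
 [115 167 162 150 135 133 132 131 140 176 192 209]
 [ 99 133 141 152 153 153 155 151 144 151 171 203]
 [ 95 122 148 181 193 188 187 187 181 165 173 207]
 [ 88 123 159 202 208 209 209 209 198 181 187 206]
 [ 86 124 172 208 214 212 214 208 199 189 196 207]]
```

move_arm:
  rows: "0 0.001 0 0 0 0;0 0.0017 0 0 0 0;0 0 0 0 0 0;0 0 0 0 0 0;0 0 0 0 0 0"

```text
time_s: 10.4
ee_pos: [0.5292, 0.027, 0.0854]
orientation: [0.0, -0.027, 1.0, -0.001]
contact_force: [-5.2, -2.0, 10.1]
grip_width: 0.12
finger_force: 60.4
```

move_arm:
  rows: "0 0 0 0 0 0;0 0 0 0 0 0;0 0 0 0 0 0;0 0 -0.015 0 0 0;0 0 -0.03 0 0 0;0 0 -0.04 0 0 0;0 -0.05 -0.02 0 0 0;0 -0.05 0 0 0 0;0 -0.05 0 0 0 0;0 -0.04 0 0 0 0"
  gripper: 0.028

```text
time_s: 11.4
ee_pos: [0.539, -0.1621, 0.1893]
orientation: [0.001, -0.026, 1.0, -0.001]
contact_force: [1.8, 0.3, 0.4]
grip_width: 0.325
finger_force: 0.0
```

```bash
python3 - <<'E'
from h import *
from station import bot
delta((-.0395,.14),.18,np.pi/2)
for n,(x,y,w,h) in {'top':(270,235,64,58),'side':(240,215,50,45)}.items():
    d=bot.get_image(n);cv2.imwrite(f'pics/{n}4.png',d['image']);pickle.dump(d,open(f'pics/{n}4.pkl','wb'))
    globals()[n]=cv2.resize(d['image'][y:y+h,x:x+w,::-1],(400,int(400*h/w)),interpolation=cv2.INTER_CUBIC)
H=min(top.shape[0],side.shape[0])
cv2.imwrite('pics/c4.png',np.hstack([top[:H],side[:H]]))
E
```

```text
t 11.4 ownTCP [-0.0096 -0.1504] z 0.1893 q [ 1.01  0.38 -0.98  1.65  0.32  1.29  1.6 ]
shift [0.0318 0.2902 0.0088] turn [-2.0000e-04  1.9000e-03  1.5641e+00] F [1.8 0.3 0.4] grip 0.325210462843412 0.0
```

View pics/c4.png

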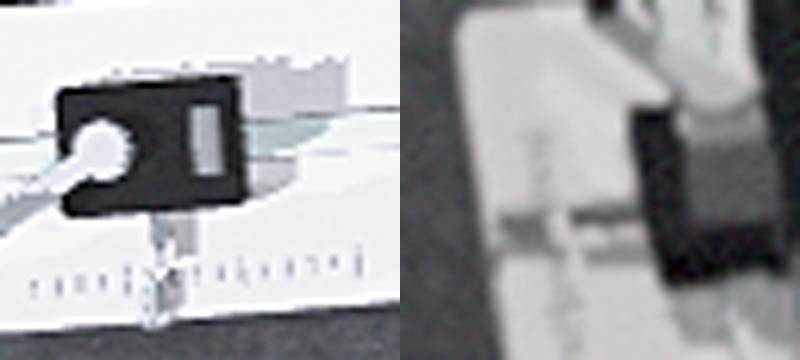

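The top half shows the pointer near crop (158,235) and the tab near (155,295), with shadows to the right of each. I'll check pixel profiles.

```bash
python3 - <<'E'
from h import *
t=pickle.load(open("pics/top4.pkl","rb"));s=pickle.load(open("pics/side4.pkl","rb"))
g=t["image"].mean(2)
print("cols 289..303");
for r in range(265,290): print(r,np.round(g[r,289:304]).astype(int))
print("side rows 238.., cols 250-272")
g=s["image"].mean(2);print(np.round(g[237:250,250:273]).astype(int))
E
```

```text
cols 289..303
265 [57 52 53 54 54 55 51 53 50 54 53 57 54 52 52]
266 [50 56 54 53 55 55 53 57 52 56 52 47 47 50 49]
267 [49 50 47 53 47 55 50 48 45 44 42 41 34 29 29]
268 [ 33  36  34  35  32  24  29  23  40  65  61  73 123 162 155]
269 [158 157 178 238 219 137 178 182 209 202 203 196 228 255 255]
270 [255 255 255 255 253 155 163 171 188 187 185 180 213 252 245]
271 [245 244 244 247 247 188 157 161 157 183 182 176 211 248 243]
272 [241 242 241 244 244 178 159 161 142 184 180 174 208 248 242]
273 [242 241 242 244 242 176 154 188 212 179 181 175 211 247 242]
274 [241 241 241 243 245 221 119 200 252 173 180 175 207 247 243]
275 [242 241 241 242 245 243 190 233 246 168 174 169 207 246 242]
276 [242 243 242 242 244 242 210 228 242 207 254 252 248 244 242]
277 [238 219 244 243 245 242 205 216 255 255 251 242 221 244 243]
278 [235 180 247 240 209 224 255 245 100 175 209 239 185 246 243]
279 [241 222 246 246 238 186 253 159 114 180 212 246 222 245 244]
280 [235 181 248 245 243 225 132 176 138 146 214 244 220 244 242]
281 [236 183 247 234 202 216 129 166 185 180 211 249 244 241 242]
282 [240 
[... 1080 characters left out ...]
104 109  80  31  35]
 [135 168 141 113 107 105 106 113 154 188 198 162 148 164 162 142 138 159
  166 163 121  48  33]
 [127 171 161 138 117 110 113 114 141 181 199 193 188 201 197 182 168 175
  180 175 140  67  36]
 [115 158 153 144 131 122 123 121 134 164 184 196 188 184 183 176 155 153
  152 154 141  69  27]
 [100 129 135 147 145 142 142 142 133 140 158 194 183 156 146 146 140 139
  140 139 131  95  34]
 [ 89 110 141 177 183 182 179 180 170 156 168 196 194 157 144 143 147 148
  147 147 145 112  55]
 [ 84 117 157 201 205 204 201 199 190 174 180 201 201 182 177 178 180 178
  181 179 175 151  76]
 [ 83 125 170 206 207 204 204 204 194 181 187 199 202 201 199 200 200 202
  203 200 204 182 101]]
```

The side view puts the tab about 1 mm further to +y and the top view about 2–4 mm. I'll regrip the fin and nudge it 2 mm.

move_arm:
  rows: "0 0.04 0 0 0 0;0 0.05 0 0 0 0;0 0.05 0 0 0 0;0 0.05 0.02 0 0 0;0 0 0.03 0 0 0;0 0 0.03 0 0 0;0 0 0 0 0 0;0 0 0 0 0 0"

```text
time_s: 12.3
ee_pos: [0.5294, 0.0279, 0.1105]
orientation: [0.0, -0.027, 1.0, 0.0]
contact_force: [-0.5, -0.9, 0.5]
grip_width: 0.328
finger_force: 0.0
```

```bash
python3 -c "
from h import *
delta((-.0097,.039),.085,np.pi)"
```

```text
t 12.3 ownTCP [-0.0082  0.0399] z 0.1105 q [ 0.72  0.41 -1.01  1.82  0.38  1.13  1.2 ]
shift [ 0.0015 -0.0009  0.0255] turn [ 0.0005  0.0002 -0.0044] F [-0.5 -0.9  0.5] grip 0.32821927073161494 0.0
```

move_arm:
  rows: "0.001 -0.001 0.013 0 0 0;0 0 0.012 0 0 0;0 0 0 0 0 0;0 0 0 0 0 0"

```text
time_s: 12.7
ee_pos: [0.5281, 0.0263, 0.0843]
orientation: [-0.0, -0.027, 1.0, 0.0]
contact_force: [0.3, -1.9, 0.3]
grip_width: 0.328
finger_force: 0.0
```

move_arm:
  rows: "0 0 0 0 0 0;0 0 0 0 0 0;0 0 0 0 0 0;0 0 0 0 0 0;0 0.001 0 0 0 0;0 0.0015 0 0 0 0;0 0 0 0 0 0;0 0 0 0 0 0"
  gripper: 0.0

```text
time_s: 13.5
ee_pos: [0.5284, 0.0284, 0.0849]
orientation: [0.0, -0.027, 1.0, -0.001]
contact_force: [-2.7, -1.9, 6.2]
grip_width: 0.125
finger_force: 60.3
```

```bash
python3 -c "
from h import *
delta((-.0097,.041),.085,np.pi)"
```

```text
t 13.5 ownTCP [-0.0092  0.0404] z 0.0849 q [ 0.7   0.44 -0.99  1.84  0.42  1.09  1.17]
shift [ 0.0005  0.0006 -0.0001] turn [-0.0012  0.0006 -0.005 ] F [-2.7 -1.9  6.2] grip 0.12480206299817727 60.322608947753906
```

move_arm:
  rows: "0 0 0 0 0 0;0 0 0 0 0 0;0 0 0 0 0 0;0 0 -0.015 0 0 0;0 0 -0.03 0 0 0;0 0 -0.03 0 0 0;0.015 0.04 -0.03 0 0 0;0.015 0.056 0 0 0 0"
  gripper: 0.028

```text
out of range
```

move_arm:
  rows: "0.015 0.04 0 0 0 0.143;0 0 0 0 0 0.143;0 0 0 0 0 0.143;0 0 0 0 0 0.143;0 0 0 0 0 0.143;0 0 0 0 0 0.143;0 0 0 0 0 0.143;0 0 0 0 0 0.143;0 0 0 0 0 0.143;0 0 0 0 0 0.143"
  gripper: 0.038

```text
time_s: 14.5
ee_pos: [0.5116, 0.0691, 0.0847]
orientation: [0.0, 0.637, 0.771, 0.001]
contact_force: [2.6, 3.6, -0.6]
grip_width: 0.446
finger_force: 1.6
```

move_arm:
  rows: "0 0 0 0 0 0.141;0 0 0 0 0 0;0 0 0 0 0 0"

```text
time_s: 14.8
ee_pos: [0.5113, 0.0686, 0.0846]
orientation: [0.0, 0.686, 0.727, 0.0]
contact_force: [0.1, 3.0, 2.8]
grip_width: 0.445
finger_force: 1.5
```

```bash
python3 -c "
from h import *
delta((-.0385,.137),.12,np.pi/2)"
```

```text
t 14.8 ownTCP [-0.024   0.0815] z 0.0846 q [ 0.43  0.32 -0.73  1.88  0.25  1.03 -0.35]
shift [ 0.0555 -0.0145 -0.0354] turn [ 0.0009 -0.0003 -0.0002] F [0.1 3.  2.8] grip 0.44459317642396473 1.500973105430603
```

One row passed 0.05, so that call was refused whole, and the next call moved the tool while it was still down at the fin. I'll lift straight up and look before going on.

move_arm:
  rows: "0 0 -0.02 0 0 0;0 0 -0.04 0 0 0;0 0 -0.04 0 0 0;-0.04 0 0 0 0 0;-0.05 0 0 0 0 0;-0.05 0 0 0 0 0;-0.05 0 0 0 0 0;-0.04 0 0 0 0 0;0 0 0 0 0 0"

```text
time_s: 15.7
ee_pos: [0.5217, -0.1691, 0.1835]
orientation: [-0.0, 0.69, 0.724, -0.001]
contact_force: [-0.3, 0.7, -0.0]
grip_width: 0.443
finger_force: 0.0
```

```bash
python3 - <<'E'
from h import *
from station import bot
delta((-.0385,.137),.12,np.pi/2)
for n,(x,y,w,h) in {'top':(244,225,90,68),'side':(235,180,70,90)}.items():
    d=bot.get_image(n);cv2.imwrite(f'pics/{n}5.png',d['image']);pickle.dump(d,open(f'pics/{n}5.pkl','wb'))
    globals()[n]=cv2.resize(d['image'][y:y+h,x:x+w,::-1],None,fx=5,fy=5,interpolation=cv2.INTER_CUBIC)
H=max(top.shape[0],side.shape[0])
cv2.imwrite('pics/c5.png',np.hstack([np.vstack([i,np.zeros((H-i.shape[0],i.shape[1],3),np.uint8)]) for i in(top,side)]))
E
```

```text
t 15.7 ownTCP [-0.0273 -0.1564] z 0.1835 q [ 0.75  0.25 -0.6   1.7   0.15  1.23  0.16]
shift [ 0.2934 -0.0143  0.063 ] turn [-0.002   0.0018 -0.0109] F [-0.3  0.7 -0. ] grip 0.44293802520493003 0.0
```

View pics/c5.png

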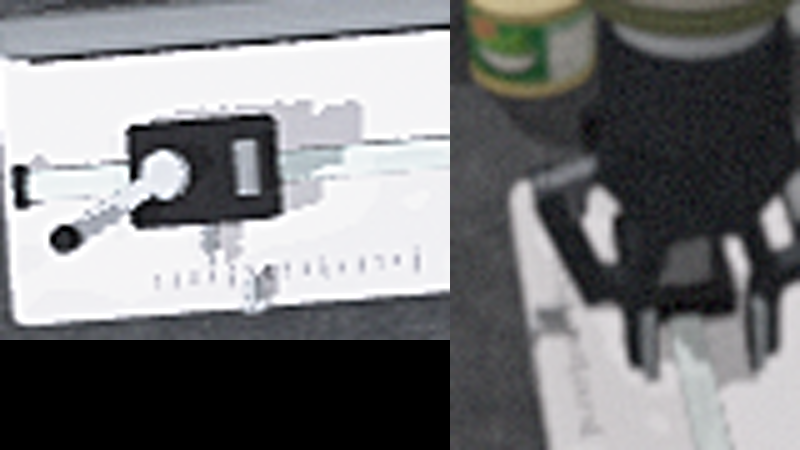

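The lever is still open, with the knob at crop (65,238). The carriage slid to +y: the fin is now at crop (246,166), the pointer near (210,245) and the tab near (258,285). I'll measure the shift.

```bash
python3 - <<'E'
from h import *
a={k:pickle.load(open(f"pics/top{k}.pkl","rb")) for k in("","4","5")}
def fin(d,x0,x1):
    g=d["image"].mean(2)[243:272,x0:x1]; dark=(g<90).astype(np.uint8)
    ys,xs=np.nonzero(dark); 
    # weighted dark centroid edges + fin centroid: brightish blob enclosed in the dark carriage
    n,l,st,c=cv2.connectedComponentsWithStats((g>95).astype(np.uint8),connectivity=4)
    return [(x0+c[i][0],243+c[i][1],st[i][4]) for i in range(1,n) if 10<st[i][4]<45]
for k,r in(("",(305,342)),("4",(276,312)),("5",(267,303))):
    for u,v,n in fin(a[k],*r): print(k,round(u,2),round(v,2),n,own(atz(a[k],(u,v),.101)).round(4))
g=a["5"]["image"].mean(2)
print("pointer cols 282..296 rows 268-279; tab cols 289.. rows 275-288")
for r in range(268,288): print(r,np.round(g[r,282:303]).astype(int))
E
```

```text
pointer cols 282..296 rows 268-279; tab cols 289.. rows 275-288
268 [ 43  48  47  49  50  46  44  36  39  33  35  34  29  31  27  49 119 192
 251 255 248]
269 [ 36  40  25  36  59  60 117 108 106 113 177 238 248 255 255 255 255 255
 253 248 245]
270 [255 255 235 189 178 152 198 193 194 185 219 255 251 250 252 251 249 247
 246 245 245]
271 [250 248 185 171 166 156 211 212 212 206 228 252 247 246 245 245 245 245
 245 245 245]
272 [243 248 233 167 171 187 213 203 203 200 224 249 246 245 245 245 245 245
 245 245 245]
273 [242 242 193 167 163 153 208 206 203 229 254 248 245 245 245 245 246 245
 246 246 245]
274 [242 242 199 169 159 155 210 201 203 196 222 248 246 245 245 244 240 240
 240 240 241]
275 [245 244 243 177 188 249 255 197 199 195 222 249 246 244 240 240 241 241
 242 242 241]
276 [245 241 247 242 181 244 251 197 200 222 250 242 241 242 242 243 243 243
 243 243 242]
277 [246 246 244 238 177 238 248 206 233 248 243 244 244 245 249 251 251 248
 241 221 244]
278 [247 247 242 242 229 246 250 247 186 246 239 208 222 252 244  99 173 206
 239 182 245]
279 [219 226 246 245 198 249 244 241 222 246 246 238 184 252 158 114 182 214
 246 221 245]
280 [217 225 250 243 179 246 244 236 181 248 246 243 221 135 177 136 146 213
 244 222 243]
281 [207 219 244 239 221 244 243 235 181 247 236 203 216 129 168 186 180 209
 249 244 242]
282 [243 243 243 243 243 243 243 239 221 245 234 228 217 144 166 182 177 210
 248 243 241]
283 [241 242 241 241 242 241 242 243 243 243 235 228 219 144 158 160 175 208
 247 243 243]
284 [242 242 241 242 242 241 242 242 243 243 234 182 217 145 163 175 218 254
 249 247 247]
285 [244 244 244 246 245 245 246 246 248 248 245 235 226 197 242 203 223 255
 255 255 254]
286 [255 255 255 255 255 255 255 254 249 233 208 234 186 241 223 139  94  81
  72  45  42]
287 [131 128 122 110  80  85  81  60  71  71  99 162 154 143 102  64  62  70
  68  83  76]
```

```bash
python3 - <<'E'
from h import *
a={k:pickle.load(open(f"pics/top{k}.pkl","rb")) for k in("","4","5")}
d=a["5"]
for n,u,v,z in[("ptr body",285.7,272,.055),("ptr tip",285.9,276,.054),("tab lit",293.6,282,.057),("tab clip front",294.4,286.5,.045),("tab alt dark",295.5,282,.057)]:
    print(n,own(atz(d,(u,v),z)).round(4))
# carriage displacement by template matching (dark carriage with fin), upsampled
up=lambda k,x0,x1:cv2.resize(a[k]["image"].mean(2)[240:275,x0:x1].astype(np.float32),None,fx=8,fy=8,interpolation=cv2.INTER_CUBIC)
for k in("","4"):
    lo=300 if k=="" else 270
    big=up(k,lo,350 if k=="" else 325)
    tm=up("5",284,300)[5*8:29*8]   # fin and right carriage end
    r=cv2.matchTemplate(big,tm,cv2.TM_CCOEFF_NORMED);_,m,_,p=cv2.minMaxLoc(r)
    u=lo+p[0]/8;print(k,"dcol",u-284,"drow",p[1]/8-5,"score",m, "dist", (own(atz(a[k],(u,255),.09))-own(atz(a[k],(284,255-(p[1]/8-5)),.09))).round(4))
E
```

```text
ptr body [-0.0443  0.0882]
ptr tip [-0.055   0.0886]
tab lit [-0.0725  0.0691]
tab clip front [-0.0849  0.0685]
tab alt dark [-0.0729  0.0641]
 dcol 39.375 drow -3.125 score 0.9431670904159546 dist [-0.     -0.1029]
4 dcol 9.5 drow -0.875 score 0.9731177091598511 dist [ 0.0003 -0.0249]
```

Top view: the pointer is at own y ≈ 0.0884 and the tab at ≈ 0.0688. The fin should therefore be gripped at y ≈ 0.064 and taken to about 0.044.

move_arm:
  rows: "0 0 0 0 0 -0.143;0 0 0 0 0 -0.143;0 0 0 0 0 -0.143;0 0 0 0 0 -0.143;0 0 0 0 0 -0.143;0 0 0 0 0 -0.143;0 0 0 0 0 -0.143;0 0 0 0 0 -0.143;0 0 0 0 0 -0.143;0 0 0 0 0 -0.143"
  gripper: 0.028

```text
time_s: 16.8
ee_pos: [0.5231, -0.1599, 0.1844]
orientation: [-0.0, 0.039, 0.999, -0.0]
contact_force: [0.8, 1.1, -0.9]
grip_width: 0.327
finger_force: 0.0
```

move_arm:
  rows: "0 0 0 0 0 -0.135;-0.004 0.044 0 0 0 0;-0.004 0.044 0 0 0 0;-0.004 0.044 0 0 0 0;-0.004 0.044 0 0 0 0;0 0.044 0 0 0 0;0 0 0 0 0 0;0 0 0 0 0 0"

```text
time_s: 17.6
ee_pos: [0.5281, 0.061, 0.1844]
orientation: [-0.0, -0.027, 1.0, -0.0]
contact_force: [0.9, -1.1, -0.4]
grip_width: 0.327
finger_force: 0.0
```

```bash
python3 -c "
from h import *
delta((-.0095,.0639),.085,np.pi)"
```

```text
t 17.6 ownTCP [-0.0076  0.073 ] z 0.1844 q [ 0.61  0.28 -0.93  1.73  0.24  1.25  1.24]
shift [ 0.0019 -0.0091  0.0994] turn [-0.0003 -0.0001 -0.0047] F [ 0.9 -1.1 -0.4] grip 0.3274499795760196 0.0
```

move_arm:
  rows: "0.002 -0.009 0 0 0 0;0 0 0.03 0 0 0;0 0 0.03 0 0 0;0 0 0.02 0 0 0;0 0 0.01 0 0 0;0 0 0.009 0 0 0;0 0 0 0 0 0;0 0 0 0 0 0"

```text
time_s: 18.4
ee_pos: [0.5277, 0.0496, 0.086]
orientation: [0.0, -0.023, 1.0, -0.0]
contact_force: [-0.8, 0.5, -0.4]
grip_width: 0.329
finger_force: 0.0
```

move_arm:
  rows: "0 0 0 0 0 0;0 0 0 0 0 0;0 0 0 0 0 0;0 0 0 0 0 0"
  gripper: 0.0

```text
time_s: 18.8
ee_pos: [0.5278, 0.0501, 0.0864]
orientation: [0.001, -0.024, 1.0, -0.0]
contact_force: [-2.2, -1.3, 6.0]
grip_width: 0.121
finger_force: 59.7
```

```bash
python3 -c "
from h import *
delta((-.0095,.0439),.085,np.pi)"
```

```text
t 18.8 ownTCP [-0.0085  0.0621] z 0.0864 q [ 0.57  0.39 -0.88  1.84  0.34  1.07  1.18]
shift [ 0.0008 -0.0182  0.0014] turn [-0.0004  0.0017 -0.01  ] F [-2.2 -1.3  6. ] grip 0.12053120649222354 59.6756637096405
```

move_arm:
  rows: "0 -0.006 0 0 0 0;0 -0.006 0 0 0 0;0 -0.005 0 0 0 0;0 -0.002 0 0 0 0;0 0 0 0 0 0;0 0 0 0 0 0;0 0 0 0 0 0"

```text
time_s: 19.5
ee_pos: [0.529, 0.0306, 0.0864]
orientation: [0.001, -0.024, 1.0, -0.0]
contact_force: [-0.8, 0.5, 9.1]
grip_width: 0.127
finger_force: 59.9
```

move_arm:
  rows: "0 0 0 0 0 0;0 0 0 0 0 0;0 0 0 0 0 0;0 0 -0.015 0 0 0;0 0 -0.03 0 0 0;0 0 -0.04 0 0 0;0 -0.05 -0.015 0 0 0;0 -0.05 0 0 0 0;0 -0.05 0 0 0 0;0 -0.05 0 0 0 0"
  gripper: 0.028

```text
time_s: 20.5
ee_pos: [0.5374, -0.1689, 0.1863]
orientation: [0.001, -0.024, 1.0, -0.001]
contact_force: [0.5, -0.3, 0.8]
grip_width: 0.326
finger_force: 0.0
```

```bash
python3 - <<'E'
from h import *
from station import bot
delta((-.0385,.14),.18,np.pi/2)
d=bot.get_image("top");pickle.dump(d,open("pics/top6.pkl","wb"));cv2.imwrite("pics/top6.png",d["image"][:,:,::-1])
g=d["image"].mean(2);a5=pickle.load(open("pics/top5.pkl","rb"))
up=lambda D,x0,x1:cv2.resize(D["image"].mean(2)[240:275,x0:x1].astype(np.float32),None,fx=8,fy=8,interpolation=cv2.INTER_CUBIC)
r=cv2.matchTemplate(up(d,275,320),up(a5,284,300)[40:232],cv2.TM_CCOEFF_NORMED);_,m,_,p=cv2.minMaxLoc(r)
u=275+p[0]/8;dr=p[1]/8-5
print("moved",(own(atz(d,(u,255),.09))-own(atz(d,(284,255-dr),.09))).round(4),m,"-> ptr y",.0884+(own(atz(d,(u,255),.09))-own(atz(d,(284,255-dr),.09)))[1])
for r in range(268,288): print(r,np.round(g[r,288:303]).astype(int))
E
```

```text
t 20.5 ownTCP [-0.0116 -0.1571] z 0.1863 q [ 0.9   0.33 -0.82  1.66  0.25  1.26  1.66]
shift [0.03   0.2968 0.0059] turn [1.0000e-04 1.8000e-03 1.5603e+00] F [ 0.5 -0.3  0.8] grip 0.32647027852465543 0.0
moved [ 0.0003 -0.0213] 0.9748064279556274 -> ptr y 0.06711612586324085
268 [ 35  32  32  33  34  30  31  27  28  41  63  61  97 165 160]
269 [164 159 160 173 194 140 136 161 209 203 201 197 231 255 255]
270 [255 255 255 255 191 167 152 140 192 186 184 176 214 251 246]
271 [249 248 245 250 234 152 155 150 190 180 182 173 206 246 242]
272 [244 243 243 244 192 155 149 139 185 183 176 212 251 244 241]
273 [242 241 243 241 192 150 149 143 184 184 176 208 248 242 241]
274 [240 241 242 245 244 171 164 192 180 179 175 209 248 243 241]
275 [241 241 242 243 248 246 169 222 174 175 171 206 247 242 241]
276 [242 243 243 242 244 239 173 233 172 175 209 251 245 243 242]
277 [242 238 219 244 245 240 197 244 255 255 255 251 242 219 243]
278 [244 236 181 246 239 210 226 255 246 102 174 207 238 180 246]
279 [244 241 222 247 246 237 184 252 157 115 183 212 246 222 245]
280 [244 236 181 248 244 243 224 131 175 135 142 215 244 221 243]
281 [245 237 183 247 235 201 217 132 168 188 179 208 249 244 242]
282 [243 239 220 244 234 229 216 140 168 184 176 207 248 243 242]
283 [241 242 244 243 235 227 218 146 158 161 175 210 247 242 242]
284 [242 242 242 244 234 181 219 149 162 174 214 255 249 248 247]
285 [246 248 248 248 245 234 221 198 244 202 222 255 255 255 254]
286 [255 253 249 233 209 232 184 241 222 133  94  77  69  45  44]
287 [ 75  60  74  76  95 167 154 144 104  65  64  73  73  76  78]
```

Tip at col 294 (row 276), on the middle of the tab clip (294.4). The stop is good, so next I rotate, straddle the knob and close the lever.

move_arm:
  rows: "0 0 0 0 0 0.142;0 0 0 0 0 0.142;0 0 0 0 0 0.142;0 0 0 0 0 0.142;0 0 0 0 0 0.142;0 0 0 0 0 0.142;0 0 0 0 0 0.142;0 0 0 0 0 0.142;0 0 0 0 0 0.142;0 0 0 0 0 0.142"
  gripper: 0.038

```text
time_s: 21.55
ee_pos: [0.5376, -0.1664, 0.1858]
orientation: [0.0, 0.636, 0.772, 0.0]
contact_force: [-0.1, 0.5, 0.3]
grip_width: 0.443
finger_force: 0.0
```

move_arm:
  rows: "0 0 0 0 0 0.14;0.042 -0.004 0 0 0 0;0.042 -0.004 0 0 0 0;0.042 -0.004 0 0 0 0;0.042 -0.004 0 0 0 0;0.042 -0.004 0 0 0 0;0.042 -0.004 0 0 0 0;0.042 -0.004 0 0 0 0;0 0 0 0 0 0;0 0 0 0 0 0"

```text
time_s: 22.55
ee_pos: [0.4922, 0.1261, 0.1855]
orientation: [0.0, 0.685, 0.728, 0.0]
contact_force: [0.7, -0.6, 0.3]
grip_width: 0.445
finger_force: 0.0
```

```bash
python3 -c "
from h import *
delta((-.0395,.1395),.094,np.pi/2)"
```

```text
t 22.55 ownTCP [-0.0396  0.14  ] z 0.1855 q [ 0.39  0.18 -0.8   1.79  0.14  1.22 -0.39]
shift [-0.0005  0.0001  0.0915] turn [0.0007 0.0001 0.0027] F [ 0.7 -0.6  0.3] grip 0.444882108537971 0.0
```

move_arm:
  rows: "0 0 0.03 0 0 0;0 0 0.03 0 0 0;0 0 0.016 0 0 0;0 0 0.015 0 0 0;0 0 0 0 0 0;0 0 0 0 0 0"

```text
time_s: 23.15
ee_pos: [0.4929, 0.1246, 0.0942]
orientation: [0.0, 0.687, 0.727, 0.0]
contact_force: [0.3, 0.1, 0.8]
grip_width: 0.441
finger_force: 0.0
```

move_arm:
  rows: "0 0.01 0 0 0 0;0.003 0.009 0 0 0 0;0.003 0.009 0 0 0 0;0.001 0.009 0 0 0 0;0 0.009 0 0 0 0;-0.002 0.009 0 0 0 0;-0.003 0.009 0 0 0 0;-0.002 0.008 0 0 0 0;0 0 0 0 0 0;0 0 0 0 0 0"

```text
time_s: 24.15
ee_pos: [0.5641, 0.1283, 0.0933]
orientation: [-0.0, 0.687, 0.727, -0.001]
contact_force: [-4.6, -0.9, 1.4]
grip_width: 0.443
finger_force: 2.5
```

```bash
python3 -c "
from h import *
delta((.0326,.1395),.094,np.pi/2)"
```

```text
t 24.15 ownTCP [0.0323 0.1381] z 0.0933 q [ 0.28  0.45 -0.72  1.71  0.32  1.11 -0.48]
shift [ 0.0014  0.0003 -0.0007] turn [-0.0019  0.001  -0.0005] F [-4.6 -0.9  1.4] grip 0.44272389345363505 2.500910440867301
```

move_arm:
  rows: "0 0.002 0 0 0 0;0 0.002 0 0 0 0;0 0 0 0 0 0;0 0 0 0 0 0"

```text
time_s: 24.55
ee_pos: [0.5651, 0.1283, 0.0926]
orientation: [-0.002, 0.686, 0.727, -0.004]
contact_force: [-18.4, -2.9, 8.7]
grip_width: 0.446
finger_force: 9.2
```

```bash
python3 -c "
from h import *
delta((.0326,.1395),.094,np.pi/2)"
```

```text
t 24.55 ownTCP [0.0332 0.138 ] z 0.0926 q [ 0.28  0.45 -0.72  1.7   0.33  1.12 -0.48]
shift [ 0.0015 -0.0006 -0.0014] turn [-0.0081  0.0026  0.0002] F [-18.4  -2.9   8.7] grip 0.44557915825214595 9.239178635179996
```

move_arm:
  rows: "0 -0.008 0 0 0 0;0 -0.006 0 0 0 0;0 0 -0.02 0 0 0;0 0 -0.04 0 0 0;0 0 -0.04 0 0 0;-0.048 -0.005 0 0 0 0;-0.048 -0.005 0 0 0 0;-0.048 -0.005 0 0 0 0;-0.048 -0.005 0 0 0 0;-0.048 -0.005 0 0 0 0"

```text
time_s: 25.55
ee_pos: [0.5433, -0.1151, 0.1943]
orientation: [0.001, 0.687, 0.727, 0.0]
contact_force: [1.6, -0.8, -0.9]
grip_width: 0.449
finger_force: 0.0
```

move_arm:
  rows: "-0.045 -0.002 0 0 0 -0.142;0 0 0 0 0 -0.142;0 0 0 0 0 -0.142;0 0 0 0 0 -0.142;0 0 0 0 0 -0.142;0 0 0 0 0 -0.142;0 0 0 0 0 -0.142;0 0 0 0 0 -0.142;0 0 0 0 0 -0.142;0 0 0 0 0 -0.142"
  gripper: 0.045

```text
time_s: 26.55
ee_pos: [0.5443, -0.1582, 0.194]
orientation: [0.001, 0.044, 0.999, -0.0]
contact_force: [0.7, -0.5, 0.1]
grip_width: 0.527
finger_force: 0.0
```

move_arm:
  rows: "0 0 0 0 0 -0.142;0 0 0 0 0 0;0 0 0 0 0 0"

```text
time_s: 26.85
ee_pos: [0.544, -0.158, 0.1939]
orientation: [0.0, -0.022, 1.0, -0.0]
contact_force: [-0.0, 1.3, -0.2]
grip_width: 0.526
finger_force: 0.0
```

```bash
python3 - <<'E'
from h import *
from station import bot
delta((-.0092,-.149),.061,np.pi)
for n,(x,y,w,h) in {'top':(270,225,64,68),'side':(240,200,70,110)}.items():
    d=bot.get_image(n);cv2.imwrite(f'pics/{n}7.png',d['image']);pickle.dump(d,open(f'pics/{n}7.pkl','wb'))
    globals()[n]=cv2.resize(d['image'][y:y+h,x:x+w,::-1],None,fx=5,fy=5,interpolation=cv2.INTER_CUBIC)
H=max(top.shape[0],side.shape[0])
cv2.imwrite('pics/c7.png',np.hstack([np.vstack([i,np.zeros((H-i.shape[0],i.shape[1],3),np.uint8)]) for i in(top,side)]))
E
```

```text
t 26.85 ownTCP [-0.0044 -0.1466] z 0.1939 q [ 0.9   0.34 -0.85  1.64  0.27  1.28  1.62]
shift [ 0.0049 -0.0025  0.1329] turn [-0.0005  0.0007 -0.0136] F [-0.   1.3 -0.2] grip 0.5261590130439873 0.0
```

View pics/c7.png

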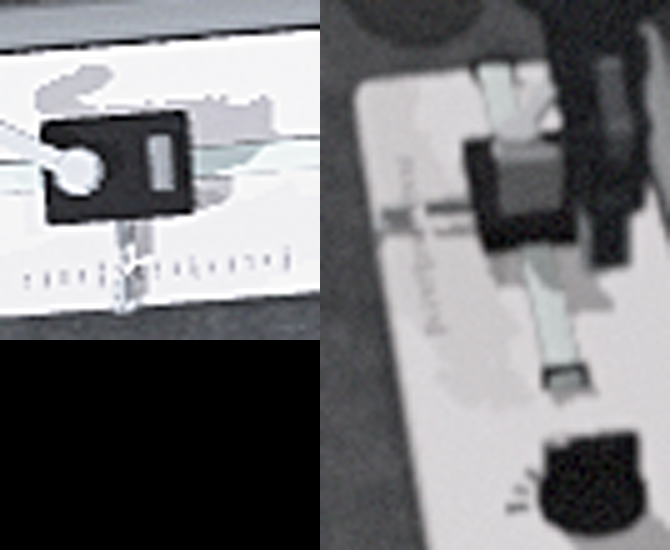

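The lever is back: its arm runs to the upper left from the hub at crop (77,172). The pointer (126,240) sits over the tab (126,290). I'll check the carriage shift against the previous picture while going down on the dial.

move_arm:
  rows: "0.005 -0.002 0.03 0 0 -0.013;0 0 0.03 0 0 0;0 0 0.03 0 0 0;0 0 0.02 0 0 0;0 0 0.011 0 0 0;0 0 0.011 0 0 0;0 0 0 0 0 0;0 0 0 0 0 0"

```text
time_s: 27.75
ee_pos: [0.5395, -0.1598, 0.0624]
orientation: [0.0, -0.031, 1.0, -0.0]
contact_force: [0.1, -1.1, 0.5]
grip_width: 0.526
finger_force: 0.0
```

```bash
python3 - <<'E'
from h import *
delta((-.0092,-.149),.061,np.pi)
a={k:pickle.load(open(f"pics/top{k}.pkl","rb")) for k in"67"}
up=lambda D,x0,x1:cv2.resize(D["image"].mean(2)[240:275,x0:x1].astype(np.float32),None,fx=8,fy=8,interpolation=cv2.INTER_CUBIC)
r=cv2.matchTemplate(up(a["7"],280,325),up(a["6"],292,309)[40:232],cv2.TM_CCOEFF_NORMED);_,m,_,p=cv2.minMaxLoc(r)
print("dcol",280+p[0]/8-292,m)
g=a["7"]["image"].mean(2)
for r in range(270,279): print(r,np.round(g[r,288:303]).astype(int))
s=pickle.load(open("pics/side7.pkl","rb"))["image"].mean(2);print(np.round(s[238:248,250:272]).astype(int))
E
```

```text
t 27.75 ownTCP [-0.009  -0.1481] z 0.0624 q [ 0.86  0.48 -0.79  1.78  0.39  1.05  1.56]
shift [ 0.0002 -0.0009  0.0014] turn [-0.0004  0.0009  0.0038] F [ 0.1 -1.1  0.5] grip 0.5256960029279611 0.0
dcol 0.625 0.9881367683410645
270 [255 255 255 255 255 186 168 173 128 189 187 183 213 251 245]
271 [245 245 245 247 245 191 156 147 135 193 183 179 212 248 243]
272 [242 242 242 243 245 206 150 143 130 186 181 175 210 248 242]
273 [241 241 242 243 243 201 146 157 181 180 178 179 208 248 243]
274 [241 241 242 242 244 228 160 224 255 174 180 172 208 248 242]
275 [241 241 242 242 245 245 210 216 251 171 175 172 206 246 242]
276 [242 242 243 243 244 242 193 171 248 173 211 254 248 245 243]
277 [242 238 218 245 244 246 222 193 255 255 255 251 241 221 244]
278 [243 234 181 246 239 209 226 255 246 104 174 209 240 182 245]
[[183 205 206 203 203 203 187 180 188 192 202 202 203 204 199 194 190 192
  182 130  56  31]
 [176 204 206 205 202 198 185 175 184 191 195 192 188 188 178 165 163 161
  153 124  57  29]
 [170 197 196 196 193 186 176 171 174 180 184 157 149 142 134 121 118 121
  121 106  57  28]
 [160 191 172 162 164 157 147 142 152 182 183 125  93  88  89  92  84  90
   91  86  59  26]
 [145 179 146 118 116 115 112 120 162 196 194 138 115 122 116 114 117 125
  130 123  99  52]
 [133 173 142 111 108 106 105 117 153 190 200 179 174 179 176 172 171 177
  176 172 134  60]
 [127 170 154 139 116 111 110 111 141 179 198 200 199 200 200 195 182 179
  181 173 139  71]
 [113 157 152 143 127 121 119 122 137 167 183 197 189 182 185 180 156 148
  150 150 134  72]
 [ 96 125 137 146 143 140 143 142 134 140 161 192 185 158 152 151 145 146
  140 150 139  88]
 [ 88 114 140 175 182 180 178 178 168 156 165 197 198 181 174 176 179 178
  179 180 174 126]]
```

The carriage shifted only about 1.5 mm during clamping, so it is still within tolerance. Now I grip the dial.

move_arm:
  rows: "0 0 0 0 0 0;0 0 0 0 0 0;0 0 0 0 0 0;0 0 0 0 0 0;0 0 0 0 0 0;0 0 0 0 0 0"
  gripper: 0.0

```text
time_s: 28.35
ee_pos: [0.5396, -0.1614, 0.0627]
orientation: [0.001, -0.03, 1.0, -0.001]
contact_force: [-0.9, -4.4, 5.8]
grip_width: 0.116
finger_force: 59.9
```

move_arm:
  rows: "0 0 0 0 0 0.105;0 0 0 0 0 0.105;0 0 0 0 0 0.105;0 0 0 0 0 0.105;0 0 0 0 0 0.105;0 0 0 0 0 0.105;0 0 0 0 0 0.105;0 0 0 0 0 0.105;0 0 0 0 0 0.105;0 0 0 0 0 0.105"

```text
time_s: 29.35
ee_pos: [0.5397, -0.1614, 0.0627]
orientation: [0.001, 0.476, 0.879, -0.001]
contact_force: [-0.6, -5.1, 3.0]
grip_width: 0.117
finger_force: 59.7
```

move_arm:
  rows: "0 0 0 0 0 0;0 0 0 0 0 0;0 0 0 0 0 0"

```text
time_s: 29.65
ee_pos: [0.5397, -0.1614, 0.0627]
orientation: [0.001, 0.475, 0.88, -0.001]
contact_force: [-0.2, -5.5, 4.3]
grip_width: 0.119
finger_force: 59.6
```

```bash
python3 - <<'E'
from h import *
from station import bot
delta((-.0092,-.149),.061,np.pi-1.05)
print(bot.sense()["torque"])
E
```

```text
t 29.65 ownTCP [-0.0089 -0.1497] z 0.0627 q [ 0.71  0.42 -0.6   1.79  0.27  1.02  0.59]
shift [0.0008 0.0001 0.0017] turn [0.0004 0.003  0.003 ] F [-0.2 -5.5  4.3] grip 0.11946304279160064 59.60449576377869
[-1.04131613 -0.0935502   0.04433959]
```

```bash
python3 -c "
from station import bot
print(bot.finish_job())"
```

```text
the job is handed in; nothing more can be done
None
```

I handed the job in at about 30 s, with the lever fully clamped, the pointer an estimated 0–4 mm from the tab (limit 6 mm), and the dial gripped (about 60 N) with the tool turned 1.05 rad, the third click. The dial angle comes from the tool, not a picture. One refused move made the tool drag the open stop about 25 mm along the rail; I re-measured and re-set it before clamping.

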